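Set out the oil bottle and spray can

TASK

Take the oil bottle and the spray can out of the leaning steel rack: stand the oil bottle upright inside the shallow steel drip tray, and the spray can upright on top of the low plywood riser, with its whole base on the board. Set them down gently rather than dropping them, never let either one fall on its side, let go of them, and leave the screw jar, screwdriver and wrench where they are.

Things in the scene. Friction and masses are not known exactly. Their poses are not given: they have to be found in the camera images.
- oil_bottle: Loose white plastic oil bottle, closed, 170 mm tall, about 0.25 kg: round body 54 mm diameter up to 98 mm, conical shoulder to 130 mm, then a narrow grey cap 32 mm diameter from 130 to 170 mm (the place to grip it). Origin: centre of its underside; z runs along its axis to the cap. It starts in one of the rack's two pockets (either one), leaning 35 degrees.
- spray_can: Loose aluminium spray can, 190 mm tall, about 0.3 kg: round body 54 mm diameter up to 132 mm, short shoulder to 145 mm, then a grey cap 46 mm diameter from 145 to 190 mm (the place to grip it). Origin: centre of its underside; z runs along its axis to the cap. It starts in the rack's other pocket, leaning 35 degrees.
- rack: Fixed dark steel rack, base plate 150 (x) by 236 mm (y), 110 mm tall, with two pockets at y = +60 and -60 mm. Containers lean in it 35 degrees from vertical, tops to its -x side (roughly to the robot), against a back plate and between side walls that reach 110 mm along the container, so caps stand free. Take them straight up or along their axis. Origin: centre of its underside, z up.
- pocket_left (a point): Where the underside centre of a container rests, on the foot ledge of the rack's +y pocket: x = 40, y = 60, z = 36 mm in the rack frame. The pocket is open upwards and to +x, with 3 mm of play on each side of a container.
- pocket_right (a point): The same for the rack's -y pocket (y = -60 mm).
- drip_tray: Fixed shallow square steel tray, 170 by 170 mm outside, rim 12 mm high, walls 4 mm thick, flat floor. Origin: centre of its underside, on the bench; x and y along its sides.
- tray_floor (a point): Centre of the drip tray's inner floor, 4 mm above the bench; z up, axes as the tray's. The floor is 162 by 162 mm inside the rim.
- riser: Fixed low plywood stand: flat square top board 160 by 160 mm on two side legs, top surface 60 mm above the bench, no rim. It and the drip tray stand one to the left and one to the right of the rack, either way round. Origin: centre of its underside, on the bench; x and y along its sides.
- riser_top (a point): Centre of the riser's flat top surface, 60 mm above the bench; z up, axes as the riser's.
- screw_jar: Bystander: loose glass jar with a steel lid, 60 mm diameter, 75 mm tall. Origin: centre of its underside.
- screwdriver: Bystander: loose screwdriver lying on the bench beyond the rack and to its right, low. Origin near its middle.
- wrench: Bystander: loose steel wrench lying flat on the bench beyond the rack. Origin near its middle.

How it is judged:
At the end, for the whole second after the job is handed in: The oil bottle stands on the drip tray floor (axis within 60 mm of the middle along either side), the spray can on the riser top (within 55 mm likewise), undersides within 6 mm of the surface, both within 5 degrees of upright, at rest and let go (x of oil_bottle in the frame of tray_floor between -0.06 and 0.06 m and y of oil_bottle in the frame of tray_floor between -0.06 and 0.06 m and z of oil_bottle in the frame of tray_floor between -0.006 and 0.006 m and angle between each of oil_bottle, spray_can's own z axis and vertical below 0.09 rad and linear speed of each of oil_bottle, spray_can below 0.03 m/s and angular speed of each of oil_bottle, spray_can below 0.3 rad/s and x of spray_can in the frame of riser_top between -0.055 and 0.055 m and y of spray_can in the frame of riser_top between -0.055 and 0.055 m and z of spray_can in the frame of riser_top between -0.006 and 0.006 m); the robot touches nothing.
It fails at once if the screw jar, screwdriver or wrench is shifted by more than 30 mm (distance of any of screw_jar, screwdriver, wrench from where it was at the start of the episode above 0.03 m).
It fails at once if the oil bottle or spray can falls over (leans more than 70 degrees) (angle between any of oil_bottle, spray_can's own z axis and vertical above 1.22 rad).
It fails at once if the oil bottle is let go more than 20 mm above the drip tray's floor, or slammed or pressed onto it with over 80 N (contact force between oil_bottle and drip_tray above 80 N or (contact force between the fingers and oil_bottle below 0.05 N and horizontal distance between oil_bottle and tray_floor below 0.09 m and z of oil_bottle in the frame of tray_floor above 0.02 m)).
It fails at once if the spray can is let go more than 20 mm above the riser's top, or slammed or pressed onto it with over 80 N (contact force between spray_can and riser above 80 N or (contact force between the fingers and spray_can below 0.05 N and horizontal distance between spray_can and riser_top below 0.09 m and z of spray_can in the frame of riser_top above 0.02 m)).
It also fails if it takes over 62 s, if anything falls off the work surface, if the arm or the gripper's body presses on something with over 40 N, if the wrist force passes 120 N, or if a joint passes its speed limit or range.

ROBOT

A 7-joint arm with a two-finger parallel gripper is mounted at the origin on the work surface. World frame = base frame: x ahead of the robot, y to its left, z up, the work surface at z = 0. Lengths are in m, angles in rad, forces in N, time in s.
With the tool pointing down it reaches from about 0.425 to 0.95 m from the base axis. Payload 4.7 kg.
Tool frame: the origin (TCP) lies midway between the tips of the shut fingers; the grasp point (between the pads) lies bot.pinch_z behind it (bot.pinch_z is the distance from the TCP to the grasp point, in m); z points along the fingers, y is the line along which they close (so a half turn about z gives the same grasp; the last joint's range is limited). The gripper opens to 87 mm and grips with 3 to 60 N. Pads are 19 mm wide; open, the fingers measure 117 mm over their backs; the gripper's body (75 mm by 190 mm) begins 51 mm behind the grasp point.
Start: joints at [-1.323, 0.469, -0.049, 1.532, 0.024, 1.141, -0.082], TCP at [0.184, 0.649, 0.223] pointing down, gripper open.
Joint ranges: [-2.59, 2.59], [-0.33, 1.99], [-1.39, 1.29], [0.1, 2.45], [-1.04, 4.18], [0.21, 1.99], [-2.66, 2.66]. Speed limits (rad/s): [2.57, 2.57, 3.14, 3.14, 3.14, 3.14, 3.14].

INTERFACE

Orientations are given as [roll, pitch, yaw] about the fixed x, y, z axes, in that order (R = Rz(yaw) Ry(pitch) Rx(roll)).
In Python, from workcell import status, viewer, order, bot gives the robot as it stands.
- The arm moves only by the tool send_rows, never from a script. Its argument "rows" is a list of rows, each an object of numbers: "dx", "dy", "dz": the shift along the tool's x, y, z scaled (see below); "rx", "ry", "rz": the turn, a rotation vector about the tool's x, y, z scaled (see below); "claw": the opening, from 0 (shut) to 1 (fully open). A call has 1 to 8 rows; each row shifts and turns the commanded pose from where the row before left it, along the tool's axes as they then stand; what a row does not reach is not made up. The controller multiplies each number of a shift by 1000 mm and each number of a turn by 30 degrees. A row lasts 1/8 s, in which the tool goes at most 62.5 mm and 10.7 degrees, less where a joint would pass 70% of its speed; a pose out of reach is approached as far as the arm can. A call with a number of a shift or a turn outside -1 to 1 is refused whole. A call with a gripper value outside its range is refused whole. The fingers move at their own pace and stop on an object; "newtons" is the grip in N (left out, the last holds). Time passes only in rows, so rows that do not move let the fingers close. It gives the time, the measured TCP pose, the force, the opening and the grip force at its end, in the units of the state.
- status.get_state(): the state, without advancing time (a new reading comes with each control period).
- viewer.get_image(name): name is "scene" or "top" or "wrist"; returns a dict with "image" (420x560x3 uint8, blue, green, red), "mtx" (3x3 intrinsics, pixels), "distortion" ([k1, k2, p1, p2, k3] as OpenCV has them; the pictures are not rectified), "rvec" (rotation vector, rad) and "tvec" (3), from world to camera coordinates, as OpenCV has them. Camera axes: x right, y down, z forward; pixel columns grow to the right and rows downward; lengths in m; the calibration is good to about 2 mm. A picture is of the moment at which its call begins. There is no depth.
- order.close_job(): hands the job in; it is judged then, once.
The state is a dict: "time_s": time; "qpos": joint angles; "joint_velocities": joint speeds; "joint_efforts": joint torques, N m; "ee_pos": TCP position; "tcp_rot": TCP orientation; "force": force on the tool from outside, world axes, zero at the start; "moment": the same for the moment, N m; "width": finger opening in m; "gripper_force": force on a finger pad.
Only numpy, scipy, OpenCV 4.12 (cv2) and the standard library are available. Lean on these libraries where they do the work, as an engineer would, in place of code of your own. Each camera call takes 0.05 s, during which the arm holds its last target. There are 200 camera calls.

## Working session

There is one attempt and no reset: what is moved stays moved. The work goes in short steps, Python scripts to look and compute and a tool call to move; the robot and the scene stay as the last step left them, time stands still between calls to the robot, and variables do not carry over. Pictures are saved under pics/ and viewed, at most 13 in all, crops included, and the job is handed in when it is done.

Besides the shell and the picture viewer there is one more tool, called after "Request:" as name([rows], argument=value, ...), one row to a line, values as JSON. send_rows: Moves the arm, as the interface text tells. Its arguments: {"type":"object","properties":{"rows":{"type":"array"},"newtons":{"type":"number"}},"required":["rows"]}

```bash
ls; mkdir -p pics; python3 - <<'E'
from workcell import status, viewer, order, bot
import cv2,numpy as np
print(status.get_state()); print([a for a in dir(bot) if a[0]!='_'], bot.pinch_z)
for n in ("scene","top"):
    d=viewer.get_image(n); cv2.imwrite(f'pics/{n}0.png',d['image']); np.savez(f'pics/{n}0.npz',**d)
    R=cv2.Rodrigues(np.array(d['rvec'],float))[0]; print(n,-R.T@np.array(d['tvec']).ravel(),d['mtx'],d['distortion'],R[2])
E
```

```text
pics
{'time_s': 0.0, 'qpos': array([-1.32289562,  0.46944325, -0.04861263,  1.53369037,  0.02409964,
        1.1409916 , -0.08228925]), 'joint_velocities': array([-7.06409006e-04, -3.06120727e-04, -1.47837452e-03, -1.15568293e-03,
        7.66148145e-05,  1.30954288e-03,  5.63057882e-05]), 'joint_efforts': array([ 5.27109160e-05, -5.07990181e+01, -8.08702502e-02, -2.36147529e+01,
       -6.13989914e-02,  3.80459649e-02,  1.85422405e-04]), 'ee_pos': array([0.18427977, 0.64873571, 0.22149977]), 'tcp_rot': array([-3.13964678e+00,  6.29511181e-05,  2.86484995e+00]), 'force': array([ 0.03303789,  0.19474837, -0.50806107]), 'moment': array([-0.00395624, -0.00158886,  0.01103114]), 'gripper_force': 0.0, 'width': 0.0870950052567381}
['PlanningError', 'pinch_z'] 0.0187
scene [ 0.90827399 -0.551716    1.11358778] [[496.04746384   0.         283.30301984]
 [  0.         496.04746384 210.96271645]
 [  0.           0.           1.        ]] [-0.03843508  0.          0.          0.          0.        ] [-0.23951912  0.45589697 -0.85719808]
top [ 0.4472852  -0.00937186  1.29963293] [[434.99291439   0.         277.34529771]
 [  0.         434.99291439 213.2339238 ]
 [  0.           0.           1.        ]] [-0.05849818  0.          0.          0.          0.        ] [ 0.12556769  0.01122962 -0.9920215 ]
```

View pics/top0.png

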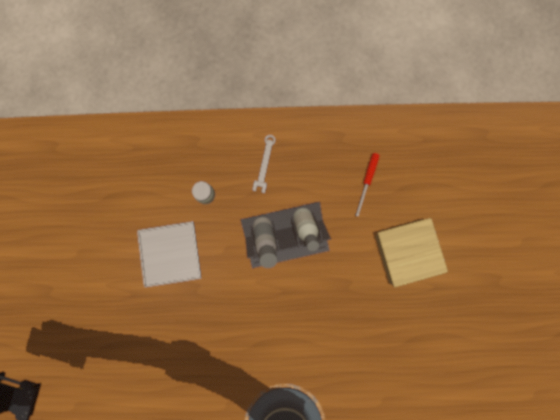

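View pics/scene0.png

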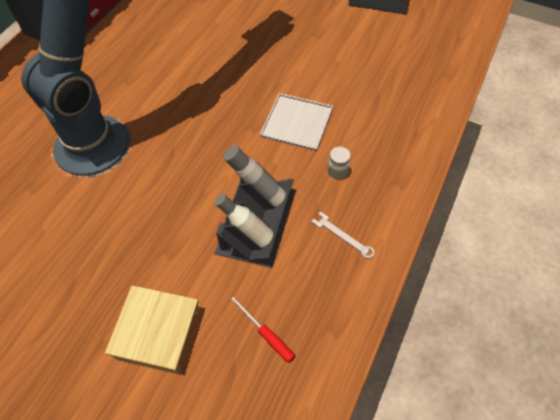

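The top view shows the tray at (169,254), riser (412,252), and rack (286,236). The spray can is in the left pocket with its cap at about (268,262), and the oil bottle is in the right pocket with its cap at about (312,243). The scene view agrees, with the can cap at about (235,155) and the oil cap at about (222,203). I'll crop both for measurement.

```bash
cat > h.py <<'E'
import cv2,numpy as np
def load(n): return dict(np.load(n))
def ray(d,uv):
    p=cv2.undistortPoints(np.array(uv,float).reshape(-1,1,2),d['mtx'],d['distortion']).reshape(-1,2)
    R=cv2.Rodrigues(d['rvec'].astype(float))[0]
    return -R.T@d['tvec'].ravel(), np.c_[p,np.ones(len(p))]@R
def plane(d,uv,z):
    c,r=ray(d,uv); return c+r*((z-c[2])/r[:,2:3])
def tri(d1,u1,d2,u2):
    c1,r1=ray(d1,[u1]);c2,r2=ray(d2,[u2]);A=np.c_[r1[0],-r2[0]]
    s=np.linalg.lstsq(A,c2-c1,rcond=None)[0]
    a=c1+r1[0]*s[0];b=c2+r2[0]*s[1]; return (a+b)/2,np.linalg.norm(a-b)
def proj(d,P): return cv2.projectPoints(np.array(P,float).reshape(-1,3),d['rvec'].astype(float),d['tvec'].astype(float),d['mtx'],d['distortion'])[0].reshape(-1,2)
E
python3 - <<'E'
from h import *
T=load('pics/top0.npz');S=load('pics/scene0.npz')
for d,nm in((T,'top'),(S,'scene')):
    hsv=cv2.cvtColor(d['image'],cv2.COLOR_BGR2HSV)
    for n,lo,hi,z in(('tray',(0,0,120),(179,60,255),.012),('riser',(18,60,140),(35,170,255),.06)):
        m=cv2.inRange(hsv,lo,hi); m[:100 if nm=='top' else 0]=0
        if nm=='scene': m[:,400:]=0
        cs=cv2.findContours(m,cv2.RETR_EXTERNAL,cv2.CHAIN_APPROX_NONE)[0]
        c=max(cs,key=cv2.contourArea)
        P=plane(d,c.reshape(-1,2),z)[:,:2]
        print(nm,n,cv2.boundingRect(c),cv2.minAreaRect(P.astype(np.float32)))
def crop(d,x,y,w,h,k,f):
    im=cv2.resize(d['image'][y:y+h,x:x+w],None,fx=k,fy=k,interpolation=cv2.INTER_CUBIC)
    im=np.clip(im.astype(float)*1.8,0,255).astype(np.uint8)
    for u in range(x,x+w,10): cv2.line(im,((u-x)*k,0),((u-x)*k,6 if u%50 else 15),(0,255,0),1)
    for v in range(y,y+h,10): cv2.line(im,(0,(v-y)*k),(6 if v%50 else 15,(v-y)*k),(0,255,0),1)
    cv2.imwrite(f,im)
crop(T,235,195,100,75,8,'pics/ct.png');crop(S,205,140,100,130,4,'pics/cs.png')
E
```

```text
top tray (138, 222, 63, 64) ((0.4983026683330536, 0.33119267225265503), (0.16905304789543152, 0.1691228747367859), 7.666889667510986)
top riser (378, 218, 70, 69) ((0.482602596282959, -0.3769012689590454), (0.16212697327136993, 0.1615045666694641), 13.64195728302002)
scene tray (261, 95, 71, 54) ((0.49969959259033203, 0.32755693793296814), (0.1681188941001892, 0.17115141451358795), 7.570900917053223)
scene riser (106, 286, 91, 84) ((0.48404568433761597, -0.37954241037368774), (0.15960702300071716, 0.16020525991916656), 13.672101974487305)
```

View pics/ct.png

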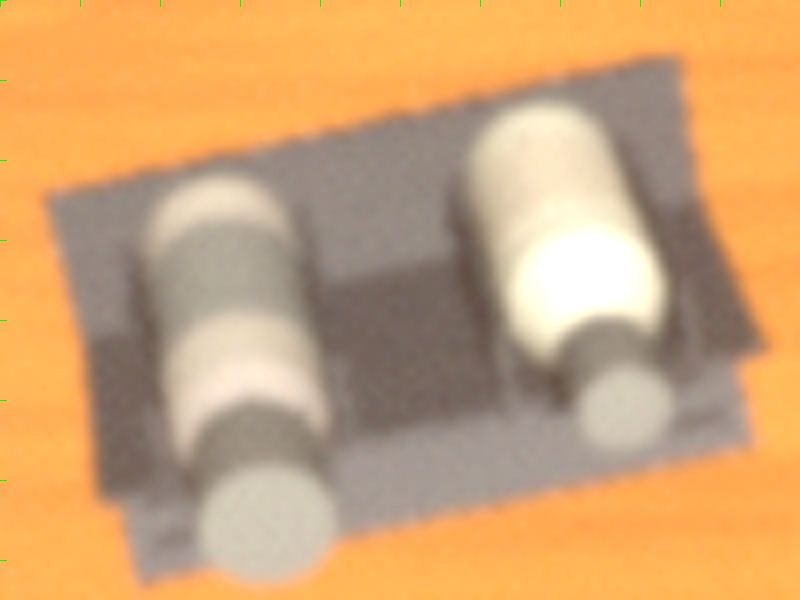

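View pics/cs.png

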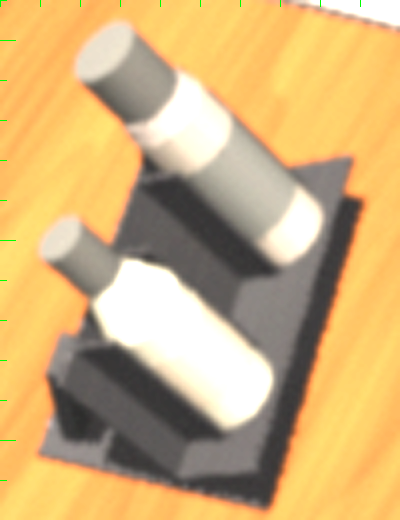

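The crops give cap-top centres. In the top view they are can ≈(267.9,259.9) and oil ≈(312.8,245.6). In the scene view they are can ≈(230.8,152.4) and oil ≈(220.1,199.6). The rack plate's corners are clear too.

```bash
python3 - <<'E'
from h import *
T=load('pics/top0.npz');S=load('pics/scene0.npz')
ft=lambda x,y:((x+.5)/8-.5+235,(y+.5)/8-.5+195)
fs=lambda x,y:((x+.5)/4-.5+205,(y+.5)/4-.5+140)
can,e=tri(T,ft(267,523),S,fs(105,51));oil,e2=tri(T,ft(626,408),S,fs(62,240))
print('can',can,e,'oil',oil,e2)
C=plane(T,[ft(45,193),ft(682,57),ft(755,447),ft(140,585)],.006)[:,:2]
print(C,C.mean(0)); e=[C[0]-C[1],C[3]-C[2]]
print([np.linalg.norm(v) for v in e],[np.degrees(np.arctan2(-v[0],v[1])) for v in e])
v=[C[0]-C[3],C[1]-C[2]];print([np.linalg.norm(x) for x in v],[np.degrees(np.arctan2(x[1],x[0])) for x in v])
c=C.mean(0)
for yaw in(12.5,):
  a=np.radians(yaw);R=np.array([[np.cos(a),-np.sin(a)],[np.sin(a),np.cos(a)]])
  for h,y,n in((.19,.06,'can'),(.17,-.06,'oil')):
    p=np.r_[c+R@np.array([.04-h*np.sin(np.radians(35)),y]),.036+h*np.cos(np.radians(35))];print(n,p,proj(T,p),proj(S,p))
E
```

```text
can [0.46874753 0.03006875 0.19007289] 0.0003891003648331433 oil [ 0.50341885 -0.08596425  0.17175585] 0.0006392581944541296
[[ 0.59767001  0.1170764 ]
 [ 0.64242661 -0.12323546]
 [ 0.49563184 -0.14472065]
 [ 0.45088166  0.08424845]] [ 0.54665253 -0.01665781]
[np.float64(0.24444414480242643), np.float64(0.23330115057970324)] [np.float64(10.550110558518213), np.float64(11.058604943511309)]
[np.float64(0.1504144044780892), np.float64(0.14835874268251495)] [np.float64(12.606267801647197), np.float64(8.32680750709614)]
can [0.46632172 0.02699005 0.19163889] [[269.20195269 260.91260727]] [[229.33856649 152.53561015]]
oil [ 0.50349408 -0.08768258  0.17525585] [[313.48347041 245.3530545 ]] [[219.43735684 199.41796505]]
```

```bash
cat >> h.py <<'E'
from scipy.spatial.transform import Rotation as Ro
def tool(tilt,yaw): # tool pointing down, x at yaw deg; tilt leans it so that tool z points along -x of tool
    y=np.radians(yaw);t=np.radians(tilt)
    x=np.array([np.cos(y),np.sin(y),0]);z=-x*np.sin(t)-np.array([0,0,np.cos(t)])
    Y=np.array([np.sin(y),-np.cos(y),0]);return np.c_[np.cross(Y,z),Y,z]
a=np.array([-np.sin(np.radians(35))*np.cos(np.radians(11)),-np.sin(np.radians(35))*np.sin(np.radians(11)),np.cos(np.radians(35))])
CAN=np.array([.4678,.0290,.1907]);OIL=np.array([.5035,-.0867,.1733])
def go(pos,tilt,yaw,verbose=1):
    from workcell import status
    s=status.get_state();R0=Ro.from_euler('xyz',s['tcp_rot']).as_matrix();R1=tool(tilt,yaw)
    rv=Ro.from_matrix(R0.T@R1).as_rotvec(degrees=True)/30;dp=np.array(pos)-s['ee_pos']
    print('t',round(s['time_s'],2),'pos',s['ee_pos'].round(4),'F',s['force'].round(1),'w',round(s['width'],4),'gf',round(s['gripper_force'],1))
    print('q',s['qpos'].round(2),'turn',rv.round(3),'shift now',(R0.T@dp).round(4),'shift after turn',(R1.T@dp).round(4))
E
python3 -c "
from h import *
go([.5,.03,.36],0,191)
print(a,CAN+.05*a,CAN-.0407*a)"
```

```text
t 0.1 pos [0.1843 0.6488 0.2216] F [ 0.3 -0.7  0.2] w 0.087 gf 0.0
q [-1.32  0.47 -0.05  1.53  0.02  1.14 -0.08] turn [-0.003 -0.001 -0.895] shift now [-0.4728 -0.5092 -0.1375] shift after turn [-0.1918 -0.6677 -0.1384]
[-0.56303822 -0.10944354  0.81915204] [0.43964809 0.02352782 0.2316576 ] [0.49071566 0.03345435 0.15736051]
```

Request:
send_rows([
  {"dz": -0.046, "rz": -0.3, "claw": 1},
  {"dz": -0.046, "rz": -0.3, "claw": 1},
  {"dz": -0.046, "rz": -0.295, "claw": 1},
  {"dx": -0.015, "dy": -0.051, "claw": 1},
  {"dx": -0.015, "dy": -0.051, "claw": 1},
  {"dx": -0.015, "dy": -0.051, "claw": 1},
  {"dx": -0.015, "dy": -0.051, "claw": 1},
  {"dx": -0.015, "dy": -0.051, "claw": 1},
])

```text
validation failed for argument at $.ro...
```

Request:
send_rows([
  {"dx": -0.015, "dy": -0.051, "claw": 1},
  {"dx": -0.015, "dy": -0.051, "claw": 1},
  {"dx": -0.015, "dy": -0.051, "claw": 1},
  {"dx": -0.015, "dy": -0.051, "claw": 1},
  {"dx": -0.015, "dy": -0.051, "claw": 1},
  {"dx": -0.015, "dy": -0.051, "claw": 1},
  {"dx": -0.015, "dy": -0.051, "claw": 1},
  {"claw": 1},
])

```text
validation failed for argument at $.ro...
```

```bash
python3 -c "
from h import *
go(CAN+.05*a,35,191)"
```

```text
t 0.1 pos [0.1843 0.6488 0.2216] F [ 0.3 -0.7  0.2] w 0.087 gf 0.0
q [-1.32  0.47 -0.05  1.53  0.02  1.14 -0.08] turn [-0.277 -1.146 -0.866] shift now [-0.4165 -0.5317 -0.0091] shift after turn [-0.1134 -0.6625  0.0671]
```

The call was refused by validation, so every key is probably required in each row.

Request:
send_rows([
  {"dx": 0, "dy": 0, "dz": -0.046, "rx": 0, "ry": 0, "rz": -0.3, "claw": 1},
  {"dx": 0, "dy": 0, "dz": -0.046, "rx": 0, "ry": 0, "rz": -0.3, "claw": 1},
  {"dx": 0, "dy": 0, "dz": -0.046, "rx": 0, "ry": 0, "rz": -0.295, "claw": 1},
  {"dx": -0.015, "dy": -0.051, "dz": 0, "rx": 0, "ry": 0, "rz": 0, "claw": 1},
  {"dx": -0.015, "dy": -0.051, "dz": 0, "rx": 0, "ry": 0, "rz": 0, "claw": 1},
  {"dx": -0.015, "dy": -0.051, "dz": 0, "rx": 0, "ry": 0, "rz": 0, "claw": 1},
  {"dx": -0.015, "dy": -0.051, "dz": 0, "rx": 0, "ry": 0, "rz": 0, "claw": 1},
  {"dx": -0.015, "dy": -0.051, "dz": 0, "rx": 0, "ry": 0, "rz": 0, "claw": 1},
])

```text
time_s: 1.1
ee_pos: [0.3073, 0.4114, 0.3602]
tcp_rot: [-3.141, -0.0, -2.95]
force: [0.5, 0.1, 0.9]
width: 0.0868
gripper_force: 0.0
```

Request:
send_rows([
  {"dx": -0.015, "dy": -0.051, "dz": 0, "rx": 0, "ry": 0, "rz": 0, "claw": 1},
  {"dx": -0.015, "dy": -0.051, "dz": 0, "rx": 0, "ry": 0, "rz": 0, "claw": 1},
  {"dx": -0.015, "dy": -0.051, "dz": 0, "rx": 0, "ry": 0, "rz": 0, "claw": 1},
  {"dx": -0.015, "dy": -0.051, "dz": 0, "rx": 0, "ry": 0, "rz": 0, "claw": 1},
  {"dx": -0.015, "dy": -0.051, "dz": 0, "rx": 0, "ry": 0, "rz": 0, "claw": 1},
  {"dx": -0.015, "dy": -0.051, "dz": 0, "rx": 0, "ry": 0, "rz": 0, "claw": 1},
  {"dx": -0.015, "dy": -0.051, "dz": 0, "rx": 0, "ry": 0, "rz": 0, "claw": 1},
  {"dx": -0.012, "dy": -0.04, "dz": 0, "rx": 0, "ry": 0, "rz": 0, "claw": 1},
])

```text
time_s: 2.1
ee_pos: [0.4976, 0.0435, 0.3603]
tcp_rot: [-3.141, -0.0, -2.952]
force: [0.2, 1.1, -0.2]
width: 0.0871
gripper_force: 0.0
```

```bash
python3 -c "
from h import *
go(CAN+.05*a,35,191)"
```

```text
t 2.1 pos [0.4976 0.0435 0.3603] F [ 0.2  1.1 -0.2] w 0.0871 gf 0.0
q [-0.5   0.07  0.35  1.75 -0.03  1.32  1.62] turn [-1.000e-03 -1.167e+00 -4.000e-03] shift now [ 0.0607 -0.0087  0.1287] shift after turn [ 0.1235 -0.0086  0.0706]
```

Request:
send_rows([
  {"dx": 0, "dy": 0, "dz": 0, "rx": 0, "ry": -0.292, "rz": 0, "claw": 1},
  {"dx": 0, "dy": 0, "dz": 0, "rx": 0, "ry": -0.292, "rz": 0, "claw": 1},
  {"dx": 0, "dy": 0, "dz": 0, "rx": 0, "ry": -0.292, "rz": 0, "claw": 1},
  {"dx": 0, "dy": 0, "dz": 0, "rx": 0, "ry": -0.291, "rz": 0, "claw": 1},
  {"dx": 0.041, "dy": -0.003, "dz": 0.01, "rx": 0, "ry": 0, "rz": 0, "claw": 1},
  {"dx": 0.041, "dy": -0.003, "dz": 0.01, "rx": 0, "ry": 0, "rz": 0, "claw": 1},
  {"dx": 0.041, "dy": -0.003, "dz": 0.01, "rx": 0, "ry": 0, "rz": 0, "claw": 1},
  {"dx": 0, "dy": 0, "dz": 0.02, "rx": 0, "ry": 0, "rz": 0, "claw": 1},
])

```text
time_s: 3.1
ee_pos: [0.4248, 0.0223, 0.2463]
tcp_rot: [3.141, 0.608, -2.951]
force: [0.1, -0.3, 1.0]
width: 0.087
gripper_force: 0.0
```

```bash
python3 - <<'E'
from h import *
from workcell import viewer
go(CAN-.0407*a,35,191)
d=viewer.get_image('wrist');cv2.imwrite('pics/w1.png',d['image']);print(proj(d,[CAN,CAN-.19*a,OIL]))
from workcell import status
s=status.get_state();R=Ro.from_euler('xyz',s['tcp_rot']).as_matrix();print(proj(d,[s['ee_pos'],s['ee_pos']+R[:,2]*.05,s['ee_pos']+R[:,2]*.24]))
E
```

```text
t 3.1 pos [0.4248 0.0223 0.2463] F [ 0.1 -0.3  1. ] w 0.087 gf 0.0
q [-0.41 -0.28  0.23  2.45  0.14  0.36  1.48] turn [-0.    -0.006 -0.003] shift now [-0.0041 -0.0016  0.1112] shift after turn [-0.0037 -0.0016  0.1112]
[[276.43248259 225.96565735]
 [277.37108906 179.11944273]
 [116.01201174 218.37106783]]
[[279.20753145 262.02479714]
 [279.04981921 230.53504071]
 [278.7908612  178.74553383]]
```

View pics/w1.png

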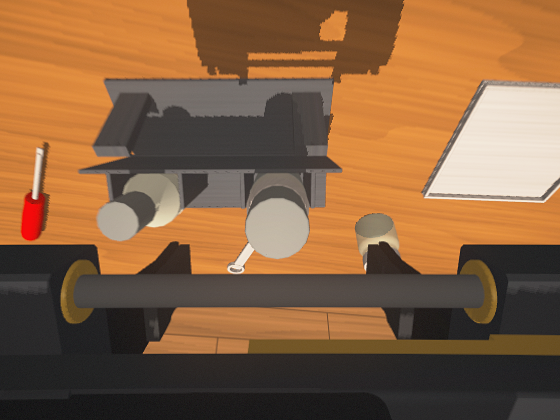

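The wrist view shows the can's cap at (277,227), within 1 px of the prediction. The oil cap is at (121,221), about 3 mm off my estimate. Closing in on the can.

Request:
send_rows([
  {"dx": -0.004, "dy": -0.001, "dz": 0.03, "rx": 0, "ry": 0, "rz": 0, "claw": 1},
  {"dx": 0, "dy": 0, "dz": 0.03, "rx": 0, "ry": 0, "rz": 0, "claw": 1},
  {"dx": 0, "dy": 0, "dz": 0.03, "rx": 0, "ry": 0, "rz": 0, "claw": 1},
  {"dx": 0, "dy": 0, "dz": 0.021, "rx": 0, "ry": 0, "rz": 0, "claw": 1},
  {"dx": 0, "dy": 0, "dz": 0, "rx": 0, "ry": 0, "rz": 0, "claw": 1},
])

```text
time_s: 3.78
ee_pos: [0.4819, 0.0309, 0.2008]
tcp_rot: [3.141, 0.609, -2.948]
force: [0.6, 1.0, 0.7]
width: 0.0876
gripper_force: 0.0
```

```bash
python3 -c "
from h import *
go(CAN-.0407*a,35,191)"
```

```text
t 3.77 pos [0.4819 0.0309 0.2008] F [0.6 1.  0.7] w 0.0876 gf 0.0
q [-1.1  -0.17  0.92  2.45  0.53  0.21  1.13] turn [ 0.002 -0.004  0.003] shift now [0.0174 0.0008 0.0409] shift after turn [0.0174 0.0008 0.0409]
```

```bash
cat >> h.py <<'E'
def grasp(top,down,tilt,back=0):
    z=tool(tilt,191)[:,2]; return top-down*a+(.0187-back)*z
E
python3 -c "
from h import *
go(grasp(CAN,.018,15,.09),15,191);print(grasp(CAN,.018,15,.09),tool(35,191).T[:,2])"
```

```text
t 3.77 pos [0.4819 0.0309 0.2008] F [0.6 1.  0.7] w 0.0876 gf 0.0
q [-1.1  -0.17  0.92  2.45  0.53  0.21  1.13] turn [0.002 0.663 0.003] shift now [-0.0068  0.0009 -0.0488] shift after turn [ 0.0102  0.0008 -0.0483]
[0.45981994 0.02744883 0.24482577] [-0.57357644  0.         -0.81915204]
```

Joints 4 and 6 are at their limits at 35° of tilt, so I'll use a 15° tilt instead.

Request:
send_rows([
  {"dx": -0.013, "dy": 0, "dz": -0.03, "rx": 0, "ry": 0, "rz": 0, "claw": 1},
  {"dx": -0.013, "dy": 0, "dz": -0.03, "rx": 0, "ry": 0, "rz": 0, "claw": 1},
  {"dx": 0, "dy": 0, "dz": 0, "rx": 0, "ry": 0.22, "rz": 0, "claw": 1},
  {"dx": 0, "dy": 0, "dz": 0, "rx": 0, "ry": 0.22, "rz": 0, "claw": 1},
  {"dx": 0, "dy": 0, "dz": 0, "rx": 0, "ry": 0.22, "rz": 0, "claw": 1},
  {"dx": 0, "dy": 0, "dz": 0, "rx": 0, "ry": 0, "rz": 0, "claw": 1},
])

```text
time_s: 4.53
ee_pos: [0.4704, 0.0265, 0.2663]
tcp_rot: [-3.14, 0.267, -2.953]
force: [0.4, -0.1, -0.8]
width: 0.0866
gripper_force: 0.0
```

```bash
python3 -c "
from h import *
go(grasp(CAN,.018,15,.06),15,191)"
```

```text
t 4.53 pos [0.4704 0.0265 0.2663] F [ 0.4 -0.1 -0.8] w 0.0866 gf 0.0
q [-1.24 -0.19  1.    2.15  0.23  0.84  1.4 ] turn [-0.004  0.009 -0.006] shift now [0.0157 0.003  0.048 ] shift after turn [0.0154 0.003  0.0481]
```

Request:
send_rows([
  {"dx": 0.008, "dy": 0.0015, "dz": 0.024, "rx": 0, "ry": 0, "rz": 0, "claw": 1},
  {"dx": 0.008, "dy": 0.0015, "dz": 0.024, "rx": 0, "ry": 0, "rz": 0, "claw": 1},
  {"dx": 0, "dy": 0, "dz": 0.02, "rx": 0, "ry": 0, "rz": 0, "claw": 1},
  {"dx": 0, "dy": 0, "dz": 0.02, "rx": 0, "ry": 0, "rz": 0, "claw": 1},
  {"dx": 0, "dy": 0, "dz": 0.017, "rx": 0, "ry": 0, "rz": 0, "claw": 1},
  {"dx": 0, "dy": 0, "dz": 0, "rx": 0, "ry": 0, "rz": 0, "claw": 1},
])

```text
time_s: 5.28
ee_pos: [0.478, 0.0301, 0.1572]
tcp_rot: [-3.141, 0.259, -2.955]
force: [-0.9, -0.2, 0.1]
width: 0.0874
gripper_force: 0.0
```

```bash
python3 -c "
from h import *
go(grasp(CAN,.018,15,.0),15,191)"
```

```text
t 5.28 pos [0.478  0.0301 0.1572] F [-0.9 -0.2  0.1] w 0.0874 gf 0.0
q [-1.16  0.19  1.16  2.27 -0.41  0.57  2.05] turn [-0.004 -0.006 -0.009] shift now [-0.005   0.0009  0.0006] shift after turn [-0.005   0.0009  0.0006]
```

Request:
send_rows([
  {"dx": -0.005, "dy": 0.001, "dz": 0, "rx": 0, "ry": 0, "rz": 0, "claw": 1},
  {"dx": 0, "dy": 0, "dz": 0, "rx": 0, "ry": 0, "rz": 0, "claw": 0},
  {"dx": 0, "dy": 0, "dz": 0, "rx": 0, "ry": 0, "rz": 0, "claw": 0},
  {"dx": 0, "dy": 0, "dz": 0, "rx": 0, "ry": 0, "rz": 0, "claw": 0},
  {"dx": 0, "dy": 0, "dz": 0, "rx": 0, "ry": 0, "rz": 0, "claw": 0},
  {"dx": 0, "dy": 0, "dz": 0, "rx": 0, "ry": 0, "rz": 0, "claw": 0},
  {"dx": 0, "dy": 0, "dz": 0, "rx": 0, "ry": 0, "rz": 0, "claw": 0},
], newtons=35)

```text
time_s: 6.15
ee_pos: [0.4846, 0.0333, 0.1606]
tcp_rot: [-3.141, 0.263, -2.952]
force: [-0.9, 0.0, 0.5]
width: 0.0453
gripper_force: 35.0
```

```bash
python3 -c "
from h import *
go(grasp(CAN,.018,15,.0)+[0,0,.25],15,191);print(tool(15,191).T[:,2])"
```

```text
t 6.15 pos [0.4846 0.0333 0.1606] F [-0.9  0.   0.5] w 0.0453 gf 35.0
q [-1.16  0.2   1.16  2.26 -0.42  0.58  2.05] turn [-0.002  0.003 -0.005] shift now [-0.0623 -0.0011 -0.2393] shift after turn [-0.0619 -0.001  -0.2394]
[-0.25881905  0.         -0.96592583]
```

Gripped, with the width at 45 mm. Lifting straight up.

Request:
send_rows([
  {"dx": -0.0052, "dy": 0, "dz": -0.0193, "rx": 0, "ry": 0, "rz": 0, "claw": 0},
  {"dx": -0.0078, "dy": 0, "dz": -0.029, "rx": 0, "ry": 0, "rz": 0, "claw": 0},
  {"dx": -0.0078, "dy": 0, "dz": -0.029, "rx": 0, "ry": 0, "rz": 0, "claw": 0},
  {"dx": -0.0078, "dy": 0, "dz": -0.029, "rx": 0, "ry": 0, "rz": 0, "claw": 0},
  {"dx": -0.0078, "dy": 0, "dz": -0.029, "rx": 0, "ry": 0, "rz": 0, "claw": 0},
  {"dx": -0.0078, "dy": 0, "dz": -0.029, "rx": 0, "ry": 0, "rz": 0, "claw": 0},
  {"dx": -0.0078, "dy": 0, "dz": -0.029, "rx": 0, "ry": 0, "rz": 0, "claw": 0},
  {"dx": -0.0078, "dy": 0, "dz": -0.029, "rx": 0, "ry": 0, "rz": 0, "claw": 0},
])

```text
time_s: 7.15
ee_pos: [0.4836, 0.0327, 0.3909]
tcp_rot: [-3.141, 0.261, -2.953]
force: [0.9, 0.5, -1.6]
width: 0.0451
gripper_force: 35.0
```

```bash
python3 - <<'E'
from h import *
from workcell import viewer
go([.483,-.378,.40],-20,165)
ims=[]
for n in('scene','top'):
    d=viewer.get_image(n);ims.append(d['image']);np.savez(f'pics/{n}2.npz',**d)
im=np.hstack([ims[0][:340,60:400],ims[1][100:420,160:460].copy() if 0 else ims[1][80:420,160:460]]);cv2.imwrite('pics/l1.png',im)
E
```

```text
t 7.15 pos [0.4836 0.0327 0.3909] F [ 0.9  0.5 -1.6] w 0.0451 gf 35.0
q [-1.25 -0.28  0.89  1.91  0.29  1.16  1.32] turn [-0.039  1.146  0.873] shift now [ 0.0726 -0.4033 -0.0287] shift after turn [-0.0962 -0.3969 -0.0447]
```

View pics/l1.png

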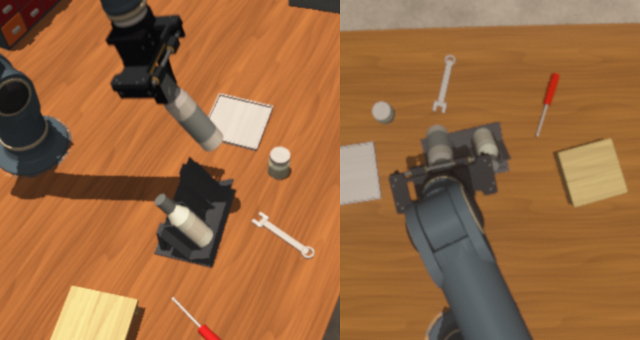

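The can is held clear of the rack, still leaning about 35°, and everything else is undisturbed. Next I'll turn it upright and carry it to the riser.

Request:
send_rows([
  {"dx": 0, "dy": 0, "dz": 0, "rx": -0.0065, "ry": 0.191, "rz": 0.1455, "claw": 0},
  {"dx": 0, "dy": 0, "dz": 0, "rx": -0.0065, "ry": 0.191, "rz": 0.1455, "claw": 0},
  {"dx": 0, "dy": 0, "dz": 0, "rx": -0.0065, "ry": 0.191, "rz": 0.1455, "claw": 0},
  {"dx": 0, "dy": 0, "dz": 0, "rx": -0.0065, "ry": 0.191, "rz": 0.1455, "claw": 0},
  {"dx": 0, "dy": 0, "dz": 0, "rx": -0.0065, "ry": 0.191, "rz": 0.1455, "claw": 0},
  {"dx": 0, "dy": 0, "dz": 0, "rx": -0.0065, "ry": 0.191, "rz": 0.1455, "claw": 0},
  {"dx": -0.006, "dy": -0.025, "dz": -0.003, "rx": 0, "ry": 0, "rz": 0, "claw": 0},
  {"dx": -0.01, "dy": -0.041, "dz": -0.0045, "rx": 0, "ry": 0, "rz": 0, "claw": 0},
])

```text
time_s: 8.25
ee_pos: [0.4846, -0.0347, 0.3902]
tcp_rot: [-3.14, -0.349, 2.882]
force: [-0.2, -0.4, -1.8]
width: 0.0451
gripper_force: 35.0
```

Request:
send_rows([
  {"dx": -0.01, "dy": -0.041, "dz": -0.0045, "rx": 0, "ry": 0, "rz": 0, "claw": 0},
  {"dx": -0.01, "dy": -0.041, "dz": -0.0045, "rx": 0, "ry": 0, "rz": 0, "claw": 0},
  {"dx": -0.01, "dy": -0.041, "dz": -0.0045, "rx": 0, "ry": 0, "rz": 0, "claw": 0},
  {"dx": -0.01, "dy": -0.041, "dz": -0.0045, "rx": 0, "ry": 0, "rz": 0, "claw": 0},
  {"dx": -0.01, "dy": -0.041, "dz": -0.0045, "rx": 0, "ry": 0, "rz": 0, "claw": 0},
  {"dx": -0.01, "dy": -0.041, "dz": -0.0045, "rx": 0, "ry": 0, "rz": 0, "claw": 0},
  {"dx": -0.01, "dy": -0.041, "dz": -0.0045, "rx": 0, "ry": 0, "rz": 0, "claw": 0},
  {"dx": 0, "dy": 0, "dz": 0, "rx": 0, "ry": 0, "rz": 0, "claw": 0},
])

```text
time_s: 9.25
ee_pos: [0.4818, -0.3355, 0.3963]
tcp_rot: [-3.14, -0.349, 2.872]
force: [-0.2, -0.3, -2.3]
width: 0.0455
gripper_force: 35.0
```

```bash
python3 - <<'E'
from h import *
from workcell import viewer
go([.483,-.378,.30],-20,165)
ims=[]
for n in('scene','top'):
    d=viewer.get_image(n);ims.append(d['image']);np.savez(f'pics/{n}3.npz',**d)
im=cv2.resize(np.hstack([ims[0][180:420,20:270],ims[1][160:400,300:550]]),None,fx=1.6,fy=1.6,interpolation=cv2.INTER_CUBIC);cv2.imwrite('pics/l2.png',im)
E
```

```text
t 9.25 pos [ 0.4818 -0.3355  0.3963] F [-0.2 -0.3 -2.3] w 0.0455 gf 35.0
q [-0.13  0.59  1.1   1.31 -0.31  1.82  2.24] turn [ 0.001 -0.001 -0.014] shift now [-0.0447 -0.0405  0.0863] shift after turn [-0.0444 -0.0407  0.0863]
```

View pics/l2.png

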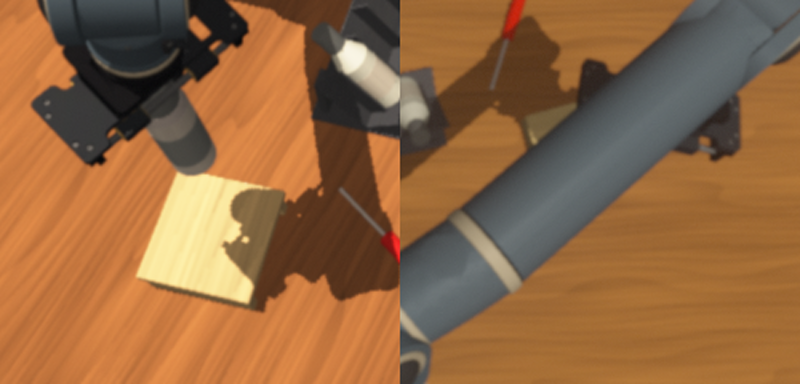

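Can over the edge of the riser: bottom at about (197,165) in the crop. Now a numeric check of how upright it is, comparing its silhouette edges with a vertical line.

```bash
python3 - <<'E'
from h import *
d=load('pics/scene3.npz')
pos=np.array([.4818,-.3355,.3963]);R=tool(-20,165);P=pos-.0187*R[:,2]
print('pinch',P)
B=P-np.array([0,0,.172])
def sil(B,ax): # silhouette edges of body at h=20 and 125 , centre bottom
    c,_=ray(d,[[0,0]]);s=np.cross(ax,B-c);s/=np.linalg.norm(s)
    return [proj(d,B+ax*h+k*s*.027)[0].round(1) for k in(-1,1) for h in(.02,.12)]
for deg in(-6,0,6):
    t=np.radians(deg);ax=np.array([0,0,1])*np.cos(t)-R[:,0]*0+np.array([np.cos(np.radians(165)),np.sin(np.radians(165)),0])*np.sin(t)
    print(deg,sil(P-.172*ax,ax),proj(d,P-.172*ax))
im=cv2.resize(d['image'][225:305,100:180],None,fx=7,fy=7,interpolation=cv2.INTER_CUBIC)
for u in range(100,180,10): cv2.putText(im,str(u),((u-100)*7,10),0,.35,(0,255,0));cv2.line(im,((u-100)*7,0),((u-100)*7,560),(0,255,0),1)
for v in range(225,305,10): cv2.putText(im,str(v),(0,(v-225)*7),0,.35,(0,255,0));cv2.line(im,(0,(v-225)*7),(560,(v-225)*7),(0,255,0),1)
cv2.imwrite('pics/l3.png',im)
E
```

```text
pinch [ 0.48797785 -0.33715535  0.41387225]
-6 [array([147.5, 260.5]), array([137.1, 239.3]), array([121.6, 275.1]), array([108.2, 255.1])] [[136.78287415 271.35161674]]
0 [array([152.8, 265.1]), array([138.8, 240.6]), array([127.5, 281. ]), array([110.6, 257.7])] [[142.98405843 277.21440889]]
6 [array([158. , 269.5]), array([140.5, 241.9]), array([133.1, 286.4]), array([112.9, 260. ])] [[149.0166296 282.7590667]]
```

View pics/l3.png

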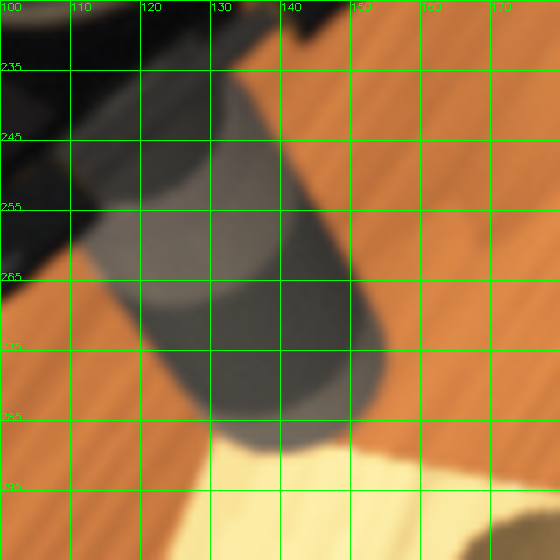

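The can's silhouette edges match the 0° prediction to within 1–2 px, so it is upright. Next I'll centre it over the riser and lower it.

```bash
python3 -c "
from h import *
go([.477,-.376,.23],-20,165); print(tool(-20,165).T[:,2])"
```

```text
t 9.35 pos [ 0.4839 -0.332   0.3966] F [ 0.1  0.9 -2.8] w 0.0452 gf 35.0
q [-0.13  0.59  1.1   1.31 -0.31  1.82  2.24] turn [ 0.003  0.001 -0.001] shift now [-0.0614 -0.0445  0.1548] shift after turn [-0.0614 -0.0443  0.1549]
[ 0.34202014  0.         -0.93969262]
```

Request:
send_rows([
  {"dx": -0.0102, "dy": -0.0074, "dz": 0.0258, "rx": 0, "ry": 0, "rz": 0, "claw": 0},
  {"dx": -0.0102, "dy": -0.0074, "dz": 0.0258, "rx": 0, "ry": 0, "rz": 0, "claw": 0},
  {"dx": -0.0102, "dy": -0.0074, "dz": 0.0258, "rx": 0, "ry": 0, "rz": 0, "claw": 0},
  {"dx": -0.0102, "dy": -0.0074, "dz": 0.0258, "rx": 0, "ry": 0, "rz": 0, "claw": 0},
  {"dx": -0.0102, "dy": -0.0074, "dz": 0.0258, "rx": 0, "ry": 0, "rz": 0, "claw": 0},
  {"dx": -0.0102, "dy": -0.0074, "dz": 0.0258, "rx": 0, "ry": 0, "rz": 0, "claw": 0},
  {"dx": 0, "dy": 0, "dz": 0, "rx": 0, "ry": 0, "rz": 0, "claw": 0},
  {"dx": 0, "dy": 0, "dz": 0, "rx": 0, "ry": 0, "rz": 0, "claw": 0},
])

```text
time_s: 10.35
ee_pos: [0.4782, -0.3754, 0.2324]
tcp_rot: [3.141, -0.346, 2.882]
force: [0.3, 0.4, -2.0]
width: 0.0454
gripper_force: 35.0
```

```bash
python3 -c "
from h import *
go([.477,-.376,.217],-20,165)"
```

```text
t 10.35 pos [ 0.4782 -0.3754  0.2324] F [ 0.3  0.4 -2. ] w 0.0454 gf 35.0
q [-0.05  0.72  1.03  1.5  -0.39  1.53  2.32] turn [-0.     0.005  0.004] shift now [-0.0042 -0.0009  0.0148] shift after turn [-0.0043 -0.0009  0.0148]
```

Request:
send_rows([
  {"dx": -0.001, "dy": 0, "dz": 0.0028, "rx": 0, "ry": 0, "rz": 0, "claw": 0},
  {"dx": -0.001, "dy": 0, "dz": 0.0028, "rx": 0, "ry": 0, "rz": 0, "claw": 0},
  {"dx": -0.001, "dy": 0, "dz": 0.0028, "rx": 0, "ry": 0, "rz": 0, "claw": 0},
  {"dx": -0.001, "dy": 0, "dz": 0.0028, "rx": 0, "ry": 0, "rz": 0, "claw": 0},
  {"dx": 0, "dy": 0, "dz": 0, "rx": 0, "ry": 0, "rz": 0, "claw": 0},
])

```text
time_s: 10.98
ee_pos: [0.4772, -0.376, 0.2194]
tcp_rot: [3.141, -0.348, 2.88]
force: [-0.2, -0.4, -1.8]
width: 0.0453
gripper_force: 35.0
```

Request:
send_rows([
  {"dx": -0.0007, "dy": 0, "dz": 0.0019, "rx": 0, "ry": 0, "rz": 0, "claw": 0},
  {"dx": 0, "dy": 0, "dz": 0, "rx": 0, "ry": 0, "rz": 0, "claw": 0},
])

```text
time_s: 11.22
ee_pos: [0.4773, -0.3761, 0.2175]
tcp_rot: [3.141, -0.347, 2.88]
force: [-0.5, 0.2, -2.5]
width: 0.0454
gripper_force: 35.0
```

Request:
send_rows([
  {"dx": -0.0007, "dy": 0, "dz": 0.0019, "rx": 0, "ry": 0, "rz": 0, "claw": 0},
  {"dx": 0, "dy": 0, "dz": 0, "rx": 0, "ry": 0, "rz": 0, "claw": 0},
])

```text
time_s: 11.48
ee_pos: [0.4774, -0.3761, 0.2155]
tcp_rot: [3.141, -0.347, 2.88]
force: [-0.6, 0.0, -1.9]
width: 0.0455
gripper_force: 35.0
```

Request:
send_rows([
  {"dx": -0.0007, "dy": 0, "dz": 0.0019, "rx": 0, "ry": 0, "rz": 0, "claw": 0},
  {"dx": 0, "dy": 0, "dz": 0, "rx": 0, "ry": 0, "rz": 0, "claw": 0},
])

```text
time_s: 11.72
ee_pos: [0.4775, -0.3763, 0.2154]
tcp_rot: [3.141, -0.346, 2.88]
force: [1.2, 1.4, 6.1]
width: 0.0455
gripper_force: 35.0
```

Contact at about 6 N. Releasing.

Request:
send_rows([
  {"dx": 0, "dy": 0, "dz": 0, "rx": 0, "ry": 0, "rz": 0, "claw": 0.7},
  {"dx": 0, "dy": 0, "dz": 0, "rx": 0, "ry": 0, "rz": 0, "claw": 1},
  {"dx": 0, "dy": 0, "dz": 0, "rx": 0, "ry": 0, "rz": 0, "claw": 1},
  {"dx": 0, "dy": 0, "dz": 0, "rx": 0, "ry": 0, "rz": 0, "claw": 1},
  {"dx": 0, "dy": 0, "dz": -0.01, "rx": 0, "ry": 0, "rz": 0, "claw": 1},
  {"dx": 0, "dy": 0, "dz": -0.03, "rx": 0, "ry": 0, "rz": 0, "claw": 1},
  {"dx": 0, "dy": 0, "dz": -0.04, "rx": 0, "ry": 0, "rz": 0, "claw": 1},
  {"dx": 0, "dy": 0, "dz": -0.04, "rx": 0, "ry": 0, "rz": 0, "claw": 1},
])

```text
time_s: 12.72
ee_pos: [0.5173, -0.3868, 0.3283]
tcp_rot: [3.141, -0.347, 2.88]
force: [0.7, -0.3, -0.0]
width: 0.0871
gripper_force: 0.0
```

```bash
python3 - <<'E'
from h import *
O=np.array([.503,-.0845,.173])
go(grasp(O,.016,15,.15),15,191);print(grasp(O,.016,15,.15))
E
```

```text
t 12.72 pos [ 0.5173 -0.3868  0.3283] F [ 0.7 -0.3 -0. ] w 0.0871 gf 0.0
q [-0.    0.72  1.04  1.26 -0.38  1.75  2.28] turn [ 0.038 -1.142 -0.878] shift now [0.0933 0.2775 0.0779] shift after turn [-0.0075  0.2995  0.045 ]
[ 0.47865003 -0.08923315  0.28671963]
```

Request:
send_rows([
  {"dx": 0, "dy": 0, "dz": -0.01, "rx": 0, "ry": 0, "rz": 0, "claw": 1},
  {"dx": 0, "dy": 0, "dz": 0, "rx": 0.006, "ry": -0.19, "rz": -0.146, "claw": 1},
  {"dx": 0, "dy": 0, "dz": 0, "rx": 0.006, "ry": -0.19, "rz": -0.146, "claw": 1},
  {"dx": 0, "dy": 0, "dz": 0, "rx": 0.006, "ry": -0.19, "rz": -0.146, "claw": 1},
  {"dx": 0, "dy": 0, "dz": 0, "rx": 0.006, "ry": -0.19, "rz": -0.146, "claw": 1},
  {"dx": 0, "dy": 0, "dz": 0, "rx": 0.006, "ry": -0.19, "rz": -0.146, "claw": 1},
  {"dx": 0, "dy": 0, "dz": 0, "rx": 0.006, "ry": -0.19, "rz": -0.146, "claw": 1},
  {"dx": 0, "dy": 0.04, "dz": 0, "rx": 0, "ry": 0, "rz": 0, "claw": 1},
])

```text
time_s: 13.72
ee_pos: [0.5067, -0.3562, 0.3323]
tcp_rot: [3.126, 0.232, -2.989]
force: [-0.2, 0.3, 0.7]
width: 0.0869
gripper_force: 0.0
```

Request:
send_rows([
  {"dx": -0.001, "dy": 0.05, "dz": 0.005, "rx": 0, "ry": 0, "rz": 0, "claw": 1},
  {"dx": -0.001, "dy": 0.05, "dz": 0.01, "rx": 0, "ry": 0, "rz": 0, "claw": 1},
  {"dx": -0.001, "dy": 0.05, "dz": 0.01, "rx": 0, "ry": 0, "rz": 0, "claw": 1},
  {"dx": -0.001, "dy": 0.05, "dz": 0.01, "rx": 0, "ry": 0, "rz": 0, "claw": 1},
  {"dx": -0.001, "dy": 0.05, "dz": 0.01, "rx": 0, "ry": 0, "rz": 0, "claw": 1},
  {"dx": 0, "dy": 0, "dz": 0, "rx": 0, "ry": 0, "rz": 0, "claw": 1},
])

```text
time_s: 14.48
ee_pos: [0.4838, -0.0961, 0.2923]
tcp_rot: [3.125, 0.229, -2.968]
force: [-0.1, -0.3, -0.3]
width: 0.087
gripper_force: 0.0
```

```bash
python3 - <<'E'
from h import *
from workcell import viewer,status
O=np.array([.503,-.0845,.173])
go(grasp(O,.016,15,.05),15,191)
d=viewer.get_image('wrist');np.savez('pics/w2.npz',**d);print(proj(d,[O,O-.1*a,CAN]))
b=viewer.get_image('top');im=np.hstack([d['image'][:300],b['image'][120:420,330:520]]);cv2.imwrite('pics/w2.png',im)
E
```

```text
t 14.47 pos [ 0.4838 -0.0961  0.2923] F [-0.1 -0.3 -0.3] w 0.087 gf 0.0
q [-0.25 -0.02  0.42  2.01 -0.11  0.94  1.97] turn [ 0.024 -0.062 -0.035] shift now [0.0018 0.0063 0.1047] shift after turn [0.005  0.0077 0.1045]
[[286.0660581  195.26363513]
 [283.70029104 209.83779686]
 [441.91979191 186.86764583]]
```

View pics/w2.png

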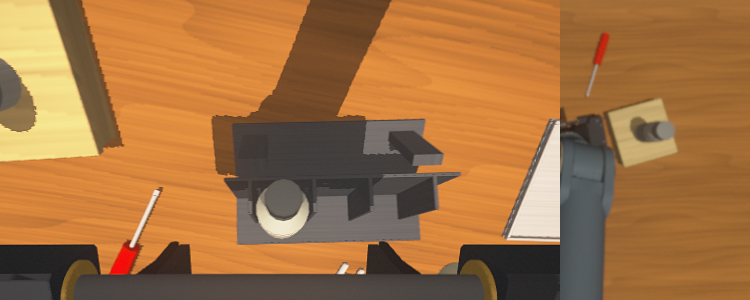

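The wrist view shows the oil cap top at (285,195), where I predicted (286,195). The can stands upright on the riser. Approaching the bottle.

Request:
send_rows([
  {"dx": 0, "dy": 0, "dz": 0, "rx": 0.024, "ry": -0.062, "rz": -0.035, "claw": 1},
  {"dx": 0.0025, "dy": 0.004, "dz": 0.035, "rx": 0, "ry": 0, "rz": 0, "claw": 1},
  {"dx": 0.0025, "dy": 0.004, "dz": 0.035, "rx": 0, "ry": 0, "rz": 0, "claw": 1},
  {"dx": 0, "dy": 0, "dz": 0.034, "rx": 0, "ry": 0, "rz": 0, "claw": 1},
  {"dx": 0, "dy": 0, "dz": 0, "rx": 0, "ry": 0, "rz": 0, "claw": 1},
])

```text
time_s: 15.2
ee_pos: [0.5045, -0.09, 0.1899]
tcp_rot: [-3.14, 0.259, -2.959]
force: [0.6, -0.4, 1.1]
width: 0.0873
gripper_force: 0.0
```

```bash
python3 - <<'E'
from h import *
O=np.array([.503,-.0845,.173])
go(grasp(O,.016,15,0),15,191)
E
```

```text
t 15.2 pos [ 0.5045 -0.09    0.1899] F [ 0.6 -0.4  1.1] w 0.0873 gf 0.0
q [-0.24  0.13  0.42  2.14 -0.23  0.66  2.09] turn [-0.008 -0.005 -0.018] shift now [-0.0008  0.0059  0.0499] shift after turn [-0.0007  0.0057  0.05  ]
```

Request:
send_rows([
  {"dx": 0, "dy": 0.005, "dz": 0.02, "rx": 0, "ry": 0, "rz": 0, "claw": 1},
  {"dx": 0, "dy": 0, "dz": 0.02, "rx": 0, "ry": 0, "rz": 0, "claw": 1},
  {"dx": 0, "dy": 0, "dz": 0.009, "rx": 0, "ry": 0, "rz": 0, "claw": 1},
  {"dx": 0, "dy": 0, "dz": 0, "rx": 0, "ry": 0, "rz": 0, "claw": 1},
])

```text
time_s: 15.7
ee_pos: [0.5179, -0.0822, 0.1454]
tcp_rot: [-3.139, 0.265, -2.958]
force: [-0.2, -0.7, -0.0]
width: 0.087
gripper_force: 0.0
```

```bash
python3 - <<'E'
from h import *
O=np.array([.503,-.0845,.173])
go(grasp(O,.016,15,0),15,191)
E
```

```text
t 15.7 pos [ 0.5179 -0.0822  0.1454] F [-0.2 -0.7 -0. ] w 0.087 gf 0.0
q [-0.22  0.21  0.39  2.17 -0.32  0.55  2.17] turn [-0.009  0.006 -0.015] shift now [0.0019 0.0006 0.0031] shift after turn [0.0019 0.0006 0.0031]
```

Request:
send_rows([
  {"dx": 0.002, "dy": 0, "dz": 0.002, "rx": 0, "ry": 0, "rz": 0, "claw": 1},
  {"dx": 0, "dy": 0, "dz": 0, "rx": 0, "ry": 0, "rz": 0, "claw": 0},
  {"dx": 0, "dy": 0, "dz": 0, "rx": 0, "ry": 0, "rz": 0, "claw": 0},
  {"dx": 0, "dy": 0, "dz": 0, "rx": 0, "ry": 0, "rz": 0, "claw": 0},
  {"dx": 0, "dy": 0, "dz": 0, "rx": 0, "ry": 0, "rz": 0, "claw": 0},
  {"dx": 0, "dy": 0, "dz": 0, "rx": 0, "ry": 0, "rz": 0, "claw": 0},
  {"dx": 0, "dy": 0, "dz": 0, "rx": 0, "ry": 0, "rz": 0, "claw": 0},
  {"dx": 0, "dy": 0, "dz": 0, "rx": 0, "ry": 0, "rz": 0, "claw": 0},
], newtons=35)

```text
time_s: 16.7
ee_pos: [0.5162, -0.0819, 0.1424]
tcp_rot: [-3.139, 0.265, -2.957]
force: [-1.0, 0.4, 0.9]
width: 0.0311
gripper_force: 35.0
```

Request:
send_rows([
  {"dx": -0.0052, "dy": 0, "dz": -0.0193, "rx": 0, "ry": 0, "rz": 0, "claw": 0},
  {"dx": -0.0078, "dy": 0, "dz": -0.029, "rx": 0, "ry": 0, "rz": 0, "claw": 0},
  {"dx": -0.0078, "dy": 0, "dz": -0.029, "rx": 0, "ry": 0, "rz": 0, "claw": 0},
  {"dx": -0.0078, "dy": 0, "dz": -0.029, "rx": 0, "ry": 0, "rz": 0, "claw": 0},
  {"dx": -0.0078, "dy": 0, "dz": -0.029, "rx": 0, "ry": 0, "rz": 0, "claw": 0},
  {"dx": -0.0078, "dy": 0, "dz": -0.029, "rx": 0, "ry": 0, "rz": 0, "claw": 0},
  {"dx": -0.0078, "dy": 0, "dz": -0.029, "rx": 0, "ry": 0, "rz": 0, "claw": 0},
  {"dx": 0, "dy": 0, "dz": 0, "rx": 0, "ry": 0, "rz": 0, "claw": 0},
])

```text
time_s: 17.7
ee_pos: [0.5164, -0.0816, 0.344]
tcp_rot: [-3.139, 0.268, -2.956]
force: [-0.1, 0.4, -3.1]
width: 0.0312
gripper_force: 35.0
```

```bash
python3 - <<'E'
from h import *
go([.493,.329,.345],-20,200)
E
```

```text
t 17.7 pos [ 0.5164 -0.0816  0.344 ] F [-0.1  0.4 -3.1] w 0.0312 gf 35.0
q [-0.31 -0.02  0.43  1.91 -0.08  1.    1.91] turn [ 0.008  1.175 -0.319] shift now [-0.0509  0.4079  0.0119] shift after turn [-0.1109  0.3938 -0.0414]
```

Gripped at 31 mm and lifted clear. Turning it upright and carrying it to the tray.

Request:
send_rows([
  {"dx": 0, "dy": 0, "dz": 0, "rx": 0.001, "ry": 0.196, "rz": -0.053, "claw": 0},
  {"dx": 0, "dy": 0, "dz": 0, "rx": 0.001, "ry": 0.196, "rz": -0.053, "claw": 0},
  {"dx": 0, "dy": 0, "dz": 0, "rx": 0.001, "ry": 0.196, "rz": -0.053, "claw": 0},
  {"dx": 0, "dy": 0, "dz": 0, "rx": 0.001, "ry": 0.196, "rz": -0.053, "claw": 0},
  {"dx": 0, "dy": 0, "dz": 0, "rx": 0.001, "ry": 0.196, "rz": -0.053, "claw": 0},
  {"dx": 0, "dy": 0, "dz": 0, "rx": 0.001, "ry": 0.196, "rz": -0.053, "claw": 0},
  {"dx": -0.007, "dy": 0.025, "dz": -0.003, "rx": 0, "ry": 0, "rz": 0, "claw": 0},
  {"dx": -0.0115, "dy": 0.041, "dz": -0.0043, "rx": 0, "ry": 0, "rz": 0, "claw": 0},
])

```text
time_s: 18.7
ee_pos: [0.5115, -0.0131, 0.3405]
tcp_rot: [3.14, -0.356, -2.796]
force: [0.7, 0.9, -2.9]
width: 0.0315
gripper_force: 35.0
```

Request:
send_rows([
  {"dx": -0.0115, "dy": 0.041, "dz": -0.0043, "rx": 0, "ry": 0, "rz": 0, "claw": 0},
  {"dx": -0.0115, "dy": 0.041, "dz": -0.0043, "rx": 0, "ry": 0, "rz": 0, "claw": 0},
  {"dx": -0.0115, "dy": 0.041, "dz": -0.0043, "rx": 0, "ry": 0, "rz": 0, "claw": 0},
  {"dx": -0.0115, "dy": 0.041, "dz": -0.0043, "rx": 0, "ry": 0, "rz": 0, "claw": 0},
  {"dx": -0.0115, "dy": 0.041, "dz": -0.0043, "rx": 0, "ry": 0, "rz": 0, "claw": 0},
  {"dx": -0.0115, "dy": 0.041, "dz": -0.0043, "rx": 0, "ry": 0, "rz": 0, "claw": 0},
  {"dx": -0.0115, "dy": 0.041, "dz": -0.0043, "rx": 0, "ry": 0, "rz": 0, "claw": 0},
  {"dx": -0.0115, "dy": 0.041, "dz": -0.0043, "rx": 0, "ry": 0, "rz": 0, "claw": 0},
])

```text
time_s: 19.7
ee_pos: [0.4919, 0.3304, 0.3417]
tcp_rot: [3.14, -0.355, -2.793]
force: [0.7, -0.2, -2.9]
width: 0.0311
gripper_force: 35.0
```

```bash
python3 - <<'E'
from h import *
from workcell import viewer,status
go([.493,.327,.16],-20,200)
d=viewer.get_image('scene');np.savez('pics/scene4.npz',**d)
s=status.get_state();R=Ro.from_euler('xyz',s['tcp_rot']).as_matrix();P=s['ee_pos']-.0187*R[:,2];c,_=ray(d,[[0,0]])
b=np.array([np.cos(np.radians(200)),np.sin(np.radians(200)),0])
im=d['image'].copy();x0,y0=240,30
im=cv2.resize(im[y0:y0+110,x0:x0+110],None,fx=5,fy=5,interpolation=cv2.INTER_CUBIC)
im=np.clip(im*1.3,0,255).astype(np.uint8)
for deg,col in((-6,(255,0,0)),(0,(0,255,0)),(6,(0,0,255))):
    t=np.radians(deg);ax=np.array([0,0,1])*np.cos(t)+b*np.sin(t);B=P-.154*ax
    sv=np.cross(ax,B-c);sv/=np.linalg.norm(sv)
    for k in(-1,1):
        q=[((p-[x0,y0]+.5)*5).astype(int) for p in proj(d,[B+k*.027*sv,B+k*.027*sv+.095*ax])]
        cv2.line(im,tuple(map(int,q[0])),tuple(map(int,q[1])),col,1)
cv2.imwrite('pics/o1.png',im)
E
```

```text
t 19.7 pos [0.4919 0.3304 0.3417] F [ 0.7 -0.2 -2.9] w 0.0311 gf 35.0
q [-0.78  0.46  0.25  1.35 -0.18  1.7   1.4 ] turn [ 0.003 -0.012 -0.001] shift now [-0.0631 -0.0038  0.1704] shift after turn [-0.0621 -0.0036  0.1708]
```

View pics/o1.png

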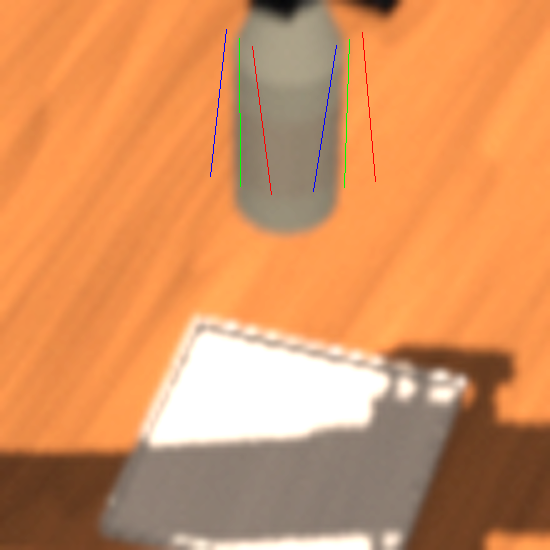

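The bottle's sides are parallel to the green 0° lines, so it is upright within about 1°. It is over the tray; lowering.

Request:
send_rows([
  {"dx": -0.0103, "dy": 0, "dz": 0.0282, "rx": 0, "ry": 0, "rz": 0, "claw": 0},
  {"dx": -0.0103, "dy": 0, "dz": 0.0282, "rx": 0, "ry": 0, "rz": 0, "claw": 0},
  {"dx": -0.0103, "dy": 0, "dz": 0.0282, "rx": 0, "ry": 0, "rz": 0, "claw": 0},
  {"dx": -0.0103, "dy": 0, "dz": 0.0282, "rx": 0, "ry": 0, "rz": 0, "claw": 0},
  {"dx": -0.0103, "dy": 0, "dz": 0.0282, "rx": 0, "ry": 0, "rz": 0, "claw": 0},
  {"dx": -0.0103, "dy": 0, "dz": 0.0282, "rx": 0, "ry": 0, "rz": 0, "claw": 0},
  {"dx": 0, "dy": 0, "dz": 0, "rx": 0, "ry": 0, "rz": 0, "claw": 0},
  {"dx": 0, "dy": 0, "dz": 0, "rx": 0, "ry": 0, "rz": 0, "claw": 0},
])

```text
time_s: 20.75
ee_pos: [0.4921, 0.3294, 0.1642]
tcp_rot: [3.139, -0.352, -2.793]
force: [0.2, -0.6, -2.4]
width: 0.0312
gripper_force: 35.0
```

```bash
python3 - <<'E'
from h import *
go([.493,.327,.1405],-20,200)
E
```

```text
t 20.75 pos [0.4921 0.3294 0.1642] F [ 0.2 -0.6 -2.4] w 0.0312 gf 35.0
q [-0.76  0.58  0.23  1.56 -0.2   1.37  1.44] turn [ 0.004 -0.006 -0.001] shift now [-0.0082 -0.0026  0.0223] shift after turn [-0.0082 -0.0025  0.0223]
```

Request:
send_rows([
  {"dx": -0.0014, "dy": 0, "dz": 0.0038, "rx": 0, "ry": 0, "rz": 0, "claw": 0},
  {"dx": -0.0014, "dy": 0, "dz": 0.0038, "rx": 0, "ry": 0, "rz": 0, "claw": 0},
  {"dx": -0.0014, "dy": 0, "dz": 0.0038, "rx": 0, "ry": 0, "rz": 0, "claw": 0},
  {"dx": -0.001, "dy": 0, "dz": 0.0028, "rx": 0, "ry": 0, "rz": 0, "claw": 0},
  {"dx": 0, "dy": 0, "dz": 0, "rx": 0, "ry": 0, "rz": 0, "claw": 0},
])

```text
time_s: 21.38
ee_pos: [0.4917, 0.3294, 0.1488]
tcp_rot: [3.14, -0.353, -2.793]
force: [0.3, -0.7, -1.9]
width: 0.0312
gripper_force: 35.0
```

Request:
send_rows([
  {"dx": -0.0007, "dy": 0, "dz": 0.0019, "rx": 0, "ry": 0, "rz": 0, "claw": 0},
  {"dx": -0.0007, "dy": 0, "dz": 0.0019, "rx": 0, "ry": 0, "rz": 0, "claw": 0},
  {"dx": 0, "dy": 0, "dz": 0, "rx": 0, "ry": 0, "rz": 0, "claw": 0},
])

```text
time_s: 21.75
ee_pos: [0.4917, 0.3294, 0.1448]
tcp_rot: [3.139, -0.353, -2.793]
force: [-0.5, 0.0, -3.1]
width: 0.0312
gripper_force: 35.0
```

Request:
send_rows([
  {"dx": -0.0007, "dy": 0, "dz": 0.0019, "rx": 0, "ry": 0, "rz": 0, "claw": 0},
  {"dx": 0, "dy": 0, "dz": 0, "rx": 0, "ry": 0, "rz": 0, "claw": 0},
])

```text
time_s: 22.0
ee_pos: [0.4917, 0.3294, 0.1429]
tcp_rot: [3.139, -0.353, -2.793]
force: [0.3, -0.5, -2.7]
width: 0.031
gripper_force: 35.0
```

Request:
send_rows([
  {"dx": -0.0007, "dy": 0, "dz": 0.0019, "rx": 0, "ry": 0, "rz": 0, "claw": 0},
  {"dx": 0, "dy": 0, "dz": 0, "rx": 0, "ry": 0, "rz": 0, "claw": 0},
])

```text
time_s: 22.25
ee_pos: [0.4917, 0.3294, 0.1408]
tcp_rot: [3.139, -0.353, -2.793]
force: [-0.4, -0.3, -3.0]
width: 0.0315
gripper_force: 35.0
```

Request:
send_rows([
  {"dx": -0.0004, "dy": 0, "dz": 0.0014, "rx": 0, "ry": 0, "rz": 0, "claw": 0},
  {"dx": 0, "dy": 0, "dz": 0, "rx": 0, "ry": 0, "rz": 0, "claw": 0},
])

```text
time_s: 22.5
ee_pos: [0.4917, 0.3295, 0.1396]
tcp_rot: [3.139, -0.352, -2.793]
force: [0.9, 0.7, -2.7]
width: 0.0312
gripper_force: 35.0
```

Request:
send_rows([
  {"dx": -0.0004, "dy": 0, "dz": 0.0014, "rx": 0, "ry": 0, "rz": 0, "claw": 0},
  {"dx": 0, "dy": 0, "dz": 0, "rx": 0, "ry": 0, "rz": 0, "claw": 0},
])

```text
time_s: 22.75
ee_pos: [0.4918, 0.3296, 0.1395]
tcp_rot: [3.139, -0.352, -2.792]
force: [-0.5, 0.2, 5.2]
width: 0.0312
gripper_force: 35.0
```

Request:
send_rows([
  {"dx": -0.0004, "dy": 0, "dz": 0.0014, "rx": 0, "ry": 0, "rz": 0, "claw": 0},
  {"dx": 0, "dy": 0, "dz": 0, "rx": 0, "ry": 0, "rz": 0, "claw": 0},
])

```text
time_s: 23.0
ee_pos: [0.4918, 0.3297, 0.1394]
tcp_rot: [3.138, -0.352, -2.792]
force: [-1.4, -1.9, 12.0]
width: 0.0313
gripper_force: 35.0
```

Resting on the tray at about 12 N. Releasing and backing off.

Request:
send_rows([
  {"dx": 0, "dy": 0, "dz": 0, "rx": 0, "ry": 0, "rz": 0, "claw": 0.6},
  {"dx": 0, "dy": 0, "dz": 0, "rx": 0, "ry": 0, "rz": 0, "claw": 1},
  {"dx": 0, "dy": 0, "dz": 0, "rx": 0, "ry": 0, "rz": 0, "claw": 1},
  {"dx": 0, "dy": 0, "dz": 0, "rx": 0, "ry": 0, "rz": 0, "claw": 1},
  {"dx": 0, "dy": 0, "dz": -0.01, "rx": 0, "ry": 0, "rz": 0, "claw": 1},
  {"dx": 0, "dy": 0, "dz": -0.03, "rx": 0, "ry": 0, "rz": 0, "claw": 1},
  {"dx": 0, "dy": 0, "dz": -0.04, "rx": 0, "ry": 0, "rz": 0, "claw": 1},
  {"dx": 0, "dy": 0, "dz": -0.04, "rx": 0, "ry": 0, "rz": 0, "claw": 1},
])

```text
time_s: 24.0
ee_pos: [0.5311, 0.3434, 0.2511]
tcp_rot: [3.139, -0.352, -2.793]
force: [0.2, 0.4, -0.2]
width: 0.0867
gripper_force: 0.0
```

Request:
send_rows([
  {"dx": 0, "dy": 0, "dz": -0.04, "rx": 0, "ry": 0, "rz": 0, "claw": 1},
  {"dx": 0, "dy": -0.05, "dz": -0.02, "rx": 0, "ry": 0, "rz": 0, "claw": 1},
  {"dx": 0, "dy": -0.05, "dz": 0, "rx": 0, "ry": 0, "rz": 0, "claw": 1},
  {"dx": 0, "dy": -0.05, "dz": 0, "rx": 0, "ry": 0, "rz": 0, "claw": 1},
  {"dx": 0, "dy": -0.05, "dz": 0, "rx": 0, "ry": 0, "rz": 0, "claw": 1},
  {"dx": 0, "dy": 0, "dz": 0, "rx": 0, "ry": 0, "rz": 0, "claw": 1},
])

```text
time_s: 24.75
ee_pos: [0.6199, 0.1561, 0.3062]
tcp_rot: [-3.139, -0.352, -2.803]
force: [-0.2, 0.6, 0.2]
width: 0.0873
gripper_force: 0.0
```

```bash
python3 - <<'E'
from h import *
from workcell import viewer
d=viewer.get_image('scene');cv2.imwrite('pics/end.png',d['image'])
print(proj(d,[[.499,.329,.004],[.499,.329,.174],[.483,-.378,.06],[.483,-.378,.25]]))
E
```

```text
[[296.74145375 121.69568274]
 [297.20741434  78.70526974]
 [152.07679255 324.85407613]
 [127.3000727  292.57018744]]
```

View pics/end.png

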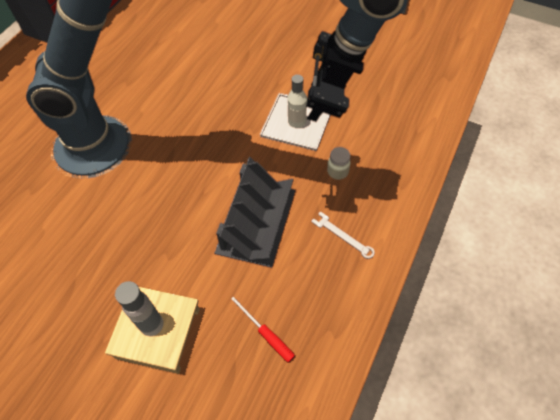

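The bottle stands in the tray with its cap top at (297,79), and the can stands on the riser with its cap top at (127,292). Both match the upright predictions, and the other items haven't moved.

```bash
python3 -c "
from workcell import order
print(order.close_job())"
```

```text
the job is handed in; nothing more can be done
None
```

The oil bottle stands upright in the drip tray and the spray can upright on the riser, both released; the last picture shows the screw jar, screwdriver and wrench where they were, and the job was handed in at about 25 s of the 62 s allowed (no verdict was returned).

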